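Unfold the crank of the specimen vice and close the jaw on the test bar

TASK

Close the larger of the two bench vices on the test bar standing in it: first swing its folded crank grip (the rod with the ball knob) up until it stands fully upright on the end of the crank arm, and only then turn the crank clockwise, seen from above, until the rubber-faced jaw is pressed against the bar. Leave the grip standing upright and do not touch the smaller vice.

Things in the scene. Friction and masses are not known exactly. Their poses are not given: they have to be found in the camera images.
- vice: Larger vice, fixed to the table, left or right: cream housing 110 x 110 x 60 mm with the crank on top; dark steel foot, bed and jaws run out 200 mm from the crank's axis along its +x (within 20 degrees of world x), 60 mm high; a light metal bar 12 mm thick, 82 mm high, stands before the far jaw. Origin on the table under the crank's axis, z up.
- vice_hub (a point): Point on the vertical axis of the larger vice's crank, 108 mm above the table, level with the grip's hinge pin; frame as vice. The crank: shaft 16 mm in diameter and a level flat steel arm 10 mm wide, 8 mm thick, its top 18 mm below this point, reaching 85 mm from the axis to the grip's hinge. The housing's top lies 48 mm below this point.
- vice_crank (a joint): Larger vice's crank, rad, grows clockwise seen from above, about 0.0105 m of jaw travel per rad: the rubber face of the jaw meets the bar at 1.81, is well pressed at 1.95, and a hard stop comes at 2.15; starts at 0 to 0.35. Friction 0.2 N m (2.5 N at the arm's end): stays where left.
- vice_pin (a point): Middle of the level hinge pin of the larger vice's grip, at the arm's outer end, 85 mm from the crank's axis at the height of vice_hub; turns with the crank. Its +x points outward along the arm, +y along the pin, z up. The pin sits between two steel cheeks, 25 mm wide over all, 18 mm along the arm, up to 10 mm above the pin.
- vice_grip (a joint): Larger vice's grip, rad: 0 folded, its rod sloping up 0.45 rad (26 degrees) from the pin over the arm on a small rest, ball towards the crank's axis; 1.12 upright at its stop, the ball swinging up and outward; starts 0 to 0.25. Steel rod 12 mm in diameter; black ball knob 28 mm in diameter, centre 65 mm from the pin. Friction 0.08 N m (1.3 N at the ball) holds it at any angle.
- small_vice: The smaller vice, of the same design, fixed to the table, jaws empty, with its own folded crank: housing 80 x 80 x 45 mm, bed out to 150 mm from the crank's axis along its +x, crank arm 55 mm, 130 mm high at most. Origin on the table under its crank's axis. Not to be touched.

How it is judged:
By the outcome, as a careful person would: the job done as asked, in the order asked, and still so for the second after the job is handed in, with the robot touching nothing.
It also fails if it takes over 42 s, if anything falls off the work surface, if the arm or the gripper's body presses on something with over 40 N, if the wrist force passes 120 N, or if a joint passes its speed limit or range.

ROBOT

A 6-joint arm with a two-finger parallel gripper is mounted at the origin on the work surface. World frame = base frame: x ahead of the robot, y to its left, z up, the work surface at z = 0. Lengths are in m, angles in rad, forces in N, time in s.
With the tool pointing down it reaches from about 0.3 to 0.85 m from the base axis. Payload 5.4 kg.
Tool frame: the origin (TCP) lies at the very end of the fingers, on their centre line; the grasp point (between the pads) lies 19 mm behind it (grasp_offset is the z of the grasp point in the tool frame, in m); z points along the fingers, y is the direction in which the jaws open and shut (so a half turn about z gives the same grasp; the last joint's range is limited). The gripper opens to 85 mm and grips with 20 to 120 N. Pads are 22 mm wide; open, the fingers measure 114 mm over their backs; the gripper's body (76 mm by 85 mm) begins 54 mm behind the grasp point. The pads swing forward as they close: fully open they stand 13 mm farther back than shut.
Start: joints at [-1.536, 0.158, 1.597, -0, 1.386, -0.21], TCP at [0.139, -0.558, 0.231] pointing down, gripper open.
Joint ranges: [-2.91, 2.91], [-0.94, 2.29], [0.18, 2.7], [-1.29, 4.43], [0.17, 2.64], [-3, 3]. Speed limits (rad/s): [2.57, 2.57, 3.14, 3.14, 3.14, 3.14].

INTERFACE

Orientations are given as a unit quaternion [w, x, y, z].
In Python, from station import observe, grab_frame, hand_in, grasp_offset gives the robot as it stands.
- The arm moves only by the tool apply_moves, never from a script. Its argument "targets" is a list of rows, each a list of 3 entries, a list of its own where there are three numbers: the shift along the tool's x, y, z in mm, then the turn, a rotation vector about the tool's x, y, z in rad, then the closure in counts, from 0 (fully open) to 255 (shut). A call has 1 to 5 rows; each row is the pose to reach, as a shift and turn from the pose commanded when the call began, along the tool's axes at that moment; what a row does not reach only later rows make up. A row lasts 1/12 s, in which the tool goes at most 41.7 mm and 7.16 degrees, less where a joint would pass 70% of its speed; a pose out of reach is approached as far as the arm can. A call with a gripper value outside its range is refused whole. The fingers move at their own pace and stop on an object; "squeeze" is the grip in N (left out, the last holds). Time passes only in rows, so rows that repeat a pose let the fingers close. It gives the time, the measured TCP pose, the force and the opening at its end, in the units of the state.
- observe(): the state, without advancing time (a new reading comes with each control period).
- grab_frame(name): name is "scene" or "top" or "wrist"; returns a dict with "image" (384x512x3 uint8, blue, green, red), "z_map" (384x512 float32, m along the optical axis (not along the pixel's ray), 0 where there is no reading), "fx", "fy", "cx", "cy" (pixels), "dist_coeffs" ([k1, k2, p1, p2, k3] as OpenCV has them; the pictures are not rectified), "R" (3x3) and "t" (3): a world point X has camera coordinates R X + t; the wrist camera has in their place "tool_from_camera" (4x4, takes a point from camera to tool coordinates, whose origin is the TCP and whose axes are the flange's). Camera axes: x right, y down, z forward; pixel columns grow to the right and rows downward; lengths in m; the calibration is good to about 2 mm. A picture is of the moment at which its call begins: read the wrist's pose just before it.
- hand_in(): hands the job in, once; it reports no verdict.
The state is a dict: "time_s": time; "qpos": joint angles; "qd": joint speeds; "effort": joint torques, N m; "tcp_pos": TCP position; "tcp_rot": TCP orientation; "contact_force": force on the tool from outside, world axes, zero at the start; "wrist_torque": the same for the moment, N m; "finger_gap": finger opening in m.
Only numpy, scipy, OpenCV 4.12 (cv2) and the standard library are available. Lean on these libraries where they do the work, as an engineer would, in place of code of your own. Each camera call takes 0.05 s, during which the arm holds its last target. There are 200 camera calls.

## Working session

There is one attempt and no reset: what is moved stays moved. The work goes in short steps, Python scripts to look and compute and a tool call to move; the robot and the scene stay as the last step left them, time stands still between calls to the robot, and variables do not carry over. Pictures are saved under pics/ and viewed, about 8 in all and at most 12, crops included, and the job is handed in when it is done.

Besides the shell and the picture viewer there is one more tool, called after ">>>" by a JSON object that holds its "api" and its "payload". apply_moves: Moves the arm, as the interface text tells. Its arguments: {"type":"object","properties":{"targets":{"type":"array","items":{"type":"array"}},"squeeze":{"type":"number"}},"required":["targets"]}

```bash
ls; mkdir -p pics
cat > h.py <<'E'
import numpy as np, cv2
from station import observe, grab_frame, hand_in, grasp_offset
from scipy.spatial.transform import Rotation as Ro
def world(f, tool=None):
    h,w=f["z_map"].shape
    u,v=np.meshgrid(np.arange(w),np.arange(h))
    K=np.array([[f["fx"],0,f["cx"]],[0,f["fy"],f["cy"]],[0,0,1]])
    p=cv2.undistortPoints(np.stack([u,v],-1).reshape(-1,1,2).astype(float),K,np.array(f["dist_coeffs"])).reshape(h,w,2)
    z=f["z_map"]; P=np.dstack([p[...,0]*z,p[...,1]*z,z])
    if "R" in f: W=(P-np.array(f["t"]))@np.array(f["R"])
    else:
        T=np.array(f["tool_from_camera"]); s=tool
        W=P@T[:3,:3].T+T[:3,3]
        q=s["tcp_rot"]; R=Ro.from_quat([q[1],q[2],q[3],q[0]]).as_matrix()
        W=W@R.T+np.array(s["tcp_pos"])
    W[z==0]=np.nan
    return W
E
python3 - <<'E'
from h import *
s=observe();print(s,grasp_offset)
a=grab_frame("scene");b=grab_frame("top")
np.savez("f0.npz",s=world(a),t=world(b),si=a["image"],ti=b["image"])
cv2.imwrite("pics/s0.png",a["image"]);cv2.imwrite("pics/t0.png",b["image"])
E
```

```text
pics
{'time_s': 0.0, 'qpos': array([-1.53613685e+00,  1.59077244e-01,  1.59826225e+00,  2.31406563e-05,
        1.38618221e+00, -2.10116954e-01]), 'qd': array([ 0.00103307,  0.00099148, -0.00097398,  0.00158165,  0.00092377,
       -0.00071956]), 'effort': array([-1.06703275e-03, -3.96005380e+01, -3.31428874e+01, -3.18899820e-04,
        8.54518526e-03,  1.21979500e-05]), 'tcp_pos': array([ 0.13930057, -0.55724517,  0.23028602]), 'tcp_rot': array([-9.59819595e-04,  9.92519705e-01,  1.22080731e-01,  9.58360099e-05]), 'contact_force': array([ 0.33637086,  0.17864368, -0.12876202]), 'wrist_torque': array([-0.01184208, -0.0068445 , -0.00145458]), 'finger_gap': 0.08549514756767056} -0.0187
```

View pics/s0.png

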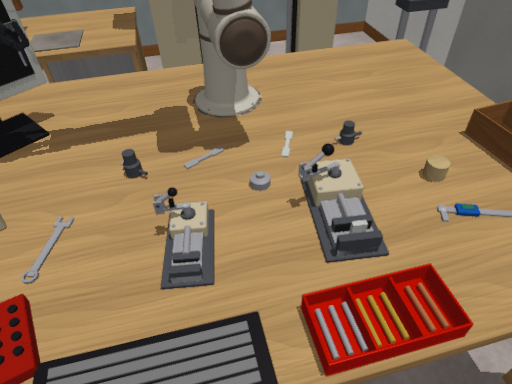

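View pics/t0.png

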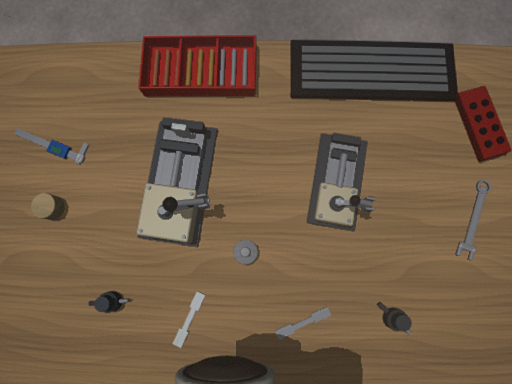

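Larger vice is at +y (top image: housing about (168,213), ball (170,205), hinge cheeks about (203,202)); the smaller at −y (338,203). Measuring from depth.

Run:
```python
from h import *
d=np.load("f0.npz")
for n in "ts":
    W=d[n];I=d[n+"i"].astype(int)
    y0,y1,x0,x1=(110,250,130,225) if n=="t" else (140,250,290,390)
    w=W[y0:y1,x0:x1];i=I[y0:y1,x0:x1]
    cream=(abs(w[...,2]-.06)<.006)&(i.min(-1)>110)&(i[...,2]-i[...,0]>20)
    p=w[cream]; print(n,len(p),cv2.minAreaRect((p[:,:2]*1000).astype(np.float32)),p[:,2].mean())
    hi=w[...,2]>.085; vv,uu=np.nonzero(hi)
    for u,v in list(zip(uu,vv))[::max(1,len(uu)//90)]:
        print(u+x0,v+y0,(w[v,u]*1000).round().astype(int),i[v,u])
```

```text
t 1854 ((524.4563598632812, 165.05078125), (105.28874206542969, 105.3821792602539), 82.98136901855469) 0.060946945416068314
173 124 [703 154  86] [166 168 162]
172 128 [694 156  86] [114 115 114]
199 194 [553  87 120] [85 86 86]
205 194 [553  76 117] [100  96  94]
201 195 [551  83 119] [124 121 119]
207 195 [555  75  96] [75 83 92]
202 196 [550  82 116] [59 59 60]
208 196 [554  75  87] [66 82 99]
172 197 [543 132 145] [64 72 76]
203 197 [548  80 114] [50 50 52]
165 198 [540 144 148] [78 90 95]
171 198 [540 133 150] [26 24 26]
199 198 [546  87 116] [82 80 79]
205 198 [550  80  90] [67 66 68]
166 199 [538 141 152] [29 31 32]
172 199 [538 130 153] [33 34 36]
189 199 [542 104 128] [100 103 105]
195 199 [543  94 122] [98 94 93]
201 199 [544  84 115] [105 102 102]
207 199 [548  76  89] [95 93 93]
167 200 [535 139 155] [33 31 35]
173 200 [536 129 150] [31 33 37]
179 200 [539 121 135] [100 103 104]
185 200 [540 111 130] [98 96 94]
191 200 [540 101 126] [101  96  95]
197 200 [541  90 120] [108 105 104]
203 200 [542  80 114] [99 97 95]
209 200 [546  73  86] [73 82 94]
168 201 [534 136 156] [32
[... 5249 characters left out ...]
9] [99 98 97]
300 172 [537  73  96] [94 93 92]
306 172 [553  81 107] [85 82 83]
312 172 [539 101  91] [83 79 80]
318 172 [543 114  91] [117 113 114]
300 173 [538  73  94] [105 102 102]
306 173 [557  79 108] [87 84 84]
312 173 [542 100  90] [120 116 117]
318 173 [540 116  85] [104 103 103]
304 174 [556  76 105] [93 90 90]
310 174 [554  90 100] [115 111 111]
318 174 [543 115  85] [ 99 108 113]
304 175 [555  76 101] [93 91 90]
310 175 [552  91  95] [96 94 93]
301 176 [543  74  89] [155 150 150]
307 176 [555  83  96] [90 88 88]
302 177 [548  75  89] [124 120 120]
308 177 [557  85  95] [95 92 92]
304 178 [556  76  93] [97 94 95]
310 178 [554  91  88] [87 93 94]
307 179 [554  84  87] [103  99 100]
```

```bash
cat > go.py <<'E'
import sys
from h import *
# go.py x y z(mm) yaw(deg): shift and turn from the measured pose
x,y,z,a=map(float,sys.argv[1:5])
s=observe(); q=s["tcp_rot"]; R=Ro.from_quat([q[1],q[2],q[3],q[0]])
Rt=Ro.from_euler("z",a,degrees=True)*Ro.from_euler("x",180,degrees=True)
print("shift",R.inv().apply(np.array([x,y,z])-s["tcp_pos"]*1000).round(1),"turn",(R.inv()*Rt).as_rotvec().round(3))
print("tcp",(s["tcp_pos"]*1000).round(1),"yaw",np.degrees(np.arctan2(*R.as_matrix()[[1,0],0])).round(1),"F",s["contact_force"].round(1),"t",round(s["time_s"],2),"gap",round(s["finger_gap"],4))
E
python3 go.py 535 110 260 102
```

```text
shift [ 545.6 -551.6  -28.5] turn [-1.000e-03 -2.000e-03 -1.535e+00]
tcp [ 139.3 -557.3  230.4] yaw 14.0 F [-0.   0.6 -0.3] t 0.1 gap 0.0854
```

>>> {"api": "apply_moves", "payload": {"targets": [[[546,-552,-30],[0,0,-1.536],0],[[546,-552,-30],[0,0,-1.536],0],[[546,-552,-30],[0,0,-1.536],0],[[546,-552,-30],[0,0,-1.536],0],[[546,-552,-30],[0,0,-1.536],0]]}}

```text
time_s: 0.52
tcp_pos: [0.2459, -0.3767, 0.2388]
tcp_rot: [-0.0, 0.906, 0.424, 0.0]
contact_force: [1.1, -0.3, 0.6]
finger_gap: 0.0853
```

```bash
python3 go.py 535 110 260 102
```

```text
shift [558.9 -90.  -20.8] turn [-0.    -0.001 -0.905]
tcp [ 245.9 -376.7  238.8] yaw 50.1 F [ 1.1 -0.3  0.6] t 0.52 gap 0.0853
```

>>> {"api": "apply_moves", "payload": {"targets": [[[559,-90,-20],[0,0,-0.905],0],[[559,-90,-20],[0,0,-0.905],0],[[559,-90,-20],[0,0,-0.905],0],[[559,-90,-20],[0,0,-0.905],0],[[559,-90,-20],[0,0,-0.905],0]]}}

```text
time_s: 0.93
tcp_pos: [0.3532, -0.1983, 0.2466]
tcp_rot: [0.0, 0.732, 0.682, 0.0]
contact_force: [0.2, -0.5, -1.0]
finger_gap: 0.0852
```

```bash
python3 go.py 535 110 260 102
```

```text
shift [320.3 159.7 -13.4] turn [ 0.    0.   -0.28]
tcp [ 353.2 -198.3  246.6] yaw 86.0 F [ 0.2 -0.5 -1. ] t 0.93 gap 0.0852
```

>>> {"api": "apply_moves", "payload": {"targets": [[[320,160,-13],[0,0,-0.28],0],[[320,160,-13],[0,0,-0.28],0],[[320,160,-13],[0,0,-0.28],0],[[320,160,-13],[0,0,-0.28],0],[[320,160,-13],[0,0,-0.28],0]]}}

```text
time_s: 1.35
tcp_pos: [0.4602, -0.0195, 0.2541]
tcp_rot: [0.0, 0.631, 0.776, -0.0]
contact_force: [0.3, -0.3, -0.4]
finger_gap: 0.0853
```

```bash
python3 go.py 535 110 260 102
```

```text
shift [111.6  99.5  -5.9] turn [-0.     0.    -0.005]
tcp [460.2 -19.5 254.1] yaw 101.7 F [ 0.3 -0.3 -0.4] t 1.35 gap 0.0853
```

>>> {"api": "apply_moves", "payload": {"targets": [[[112,100,-6],[0,0,-0.005],0],[[112,100,-6],[0,0,-0.005],0],[[112,100,-6],[0,0,-0.005],0],[[112,100,-6],[0,0,-0.005],255],[[112,100,-6],[0,0,-0.005],255]]}}

```text
time_s: 1.77
tcp_pos: [0.5361, 0.1123, 0.2597]
tcp_rot: [-0.001, 0.628, 0.779, 0.001]
contact_force: [-0.5, 0.2, -0.4]
finger_gap: 0.064
```

```bash
python3 go.py 535 110 260 102
python3 - <<'E'
from h import *
s=observe();f=grab_frame("wrist");W=world(f,s)
np.savez("f1.npz",W=W,i=f["image"])
cv2.imwrite("pics/w1.png",f["image"])
i=f["image"].astype(int);z=W[...,2]
dark=(i.max(-1)<75)&(z>.125)&(z<.165); p=W[dark]
print("ball",len(p),p.min(0).round(3),p.max(0).round(3))
from scipy.optimize import least_squares
if len(p)>20:
    r=least_squares(lambda c:np.linalg.norm(p-c,axis=1)-.014,[.53,.137,.143],loss="soft_l1",f_scale=.002);print(r.x.round(4),r.cost)
E
```

```text
shift [-2.  -1.5 -0.3] turn [ 0.    -0.002  0.004]
tcp [536.1 112.3 259.7] yaw 102.3 F [-0.5  0.2 -0.4] t 1.77 gap 0.064
ball 767 [0.517 0.124 0.14 ] [0.543 0.15  0.155]
[0.5308 0.1365 0.1396] 9.062791291068887e-05
```

View pics/w1.png

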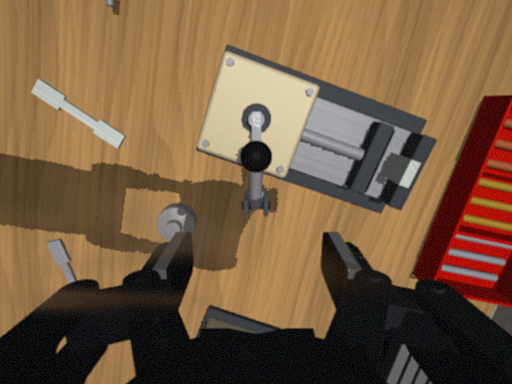

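The wrist view shows arm vertical in the picture: shaft (256,118), ball (256,157), cheeks (256,203); moving jaw near (375,157), bar (405,172).

Run:
```python
from h import *
d=np.load("f1.npz");W=d["W"];i=d["i"].astype(int);z=W[...,2]
cream=(abs(z-.06)<.005)&(i.min(-1)>110)&(i[...,2]-i[...,0]>15)
p=W[cream];print(cv2.minAreaRect((p[:,:2]*1000).astype(np.float32)),p[:,2].mean())
for u,v in [(256,118),(252,114),(260,122),(246,196),(266,196),(248,203),(266,203),(256,190),(256,180)]: print(u,v,(W[v,u]*1000).round(1),i[v,u])
sh=np.zeros(z.shape,bool);sh[95:135,235:280]=1;m=sh&(z>.083)&(z<.1);print("shaft/arm top",(W[m].mean(0)*1000).round(1))
print(W[m][np.argmin(W[m][:,0])],W[m][np.argmax(W[m][:,1])])
# profile along vice x through bar
a=np.radians(-7);ex=np.array([np.cos(a),np.sin(a)]);ey=np.array([-ex[1],ex[0]])
r=(W[...,:2]-[.5245,.165]);X=r@ex;Y=r@ey
for y0 in (-.012,0,.012):
  print("y",y0)
  for x0 in np.arange(.06,.205,.004):
    m=(abs(Y-y0)<.004)&(abs(X-x0)<.002)
    if m.any(): print(round(x0*1000),int(np.nanmedian(z[m])*1000),i[m].mean(0).astype(int),end=" | ")
  print()
```

```text
((525.3560180664062, 165.70736694335938), (107.41886138916016, 108.29497528076172), 83.09783935546875) 0.05884278353683016
256 118 [524.6 166.4  89.7] [196 194 191]
252 114 [519.9 169.3  89.6] [189 184 184]
260 122 [529.4 163.3  88.5] [192 189 187]
246 196 [531.   88.3 103.2] [59 57 58]
266 196 [551.2  92.4 102.1] [78 74 73]
248 203 [534.3  83.2 108.8] [50 51 53]
266 203 [551.4  89.6 116.8] [80 80 80]
256 190 [538.3 103.4 126.8] [130 126 124]
256 180 [535.9 114.6 133.7] [131 127 128]
shaft/arm top [525.1 162.   88.9]
[0.51673267 0.16454447 0.08759326] [0.52727322 0.17288273 0.08929605]
y -0.012
60 29 [140 138 139] | 64 28 [149 145 144] | 68 28 [151 147 146] | 72 28 [156 152 151] | 76 29 [142 138 137] | 80 29 [150 146 145] | 84 29 [152 148 147] | 88 28 [154 149 148] | 92 28 [140 137 136] | 96 28 [150 145 145] | 100 28 [155 150 149] | 104 29 [152 148 147] | 108 29 [141 137 136] | 112 28 [148 144 143] | 116 28 [154 150 149] | 120 28 [156 152 151] | 124 29 [146 141 140] | 128 29 [147 144 143] | 132 42 [51 48 47] | 136 55 [71 66 65] | 140 55 [73 69 66] | 144 55 [71 67 64] | 148 55 [68 64 
[... 964 characters left out ...]
68 29 [170 166 165] | 72 29 [170 165 164] | 76 28 [169 165 164] | 80 28 [170 165 163] | 84 29 [170 165 164] | 88 28 [169 164 163] | 92 29 [168 164 163] | 96 29 [169 164 163] | 100 29 [169 164 163] | 104 29 [169 164 162] | 108 28 [168 163 162] | 112 29 [168 163 162] | 116 28 [167 163 161] | 120 29 [166 161 160] | 124 29 [165 161 160] | 128 29 [163 158 157] | 132 40 [51 48 47] | 136 54 [73 68 65] | 140 54 [74 69 67] | 144 54 [72 68 65] | 148 54 [70 66 62] | 152 52 [57 56 55] | 164 29 [138 135 133] | 168 40 [97 98 96] | 172 67 [ 99 102 100] | 176 80 [179 185 180] | 180 80 [160 163 159] | 184 53 [74 75 72] | 188 58 [125 127 123] | 192 59 [123 125 121] | 196 58 [71 69 69] | 200 59 [ 71  92 113] |
```

```bash
python3 go.py 524 171 200 101.3
```

```text
shift [61.8  2.  59.6] turn [-0.001 -0.     0.016]
tcp [535.2 110.2 259.5] yaw 102.2 F [-0.4 -0.1 -0.3] t 1.82 gap 0.0564
```

>>> {"api": "apply_moves", "payload": {"targets": [[[31,1,10],[0,0,0.016],255],[[62,2,30],[0,0,0.016],255],[[62,2,60],[0,0,0.016],255],[[62,2,60],[0,0,0.016],255],[[62,2,60],[0,0,0.016],255]]}}

```text
time_s: 2.23
tcp_pos: [0.5225, 0.1682, 0.1987]
tcp_rot: [-0.001, 0.636, 0.772, -0.002]
contact_force: [0.1, 0.2, -0.7]
finger_gap: 0.0001
```

```bash
python3 go.py 524 171 131 101.3
```

```text
shift [ 2.5  2.4 67.7] turn [-0.005  0.    -0.005]
tcp [522.5 168.2 198.7] yaw 101.0 F [ 0.1  0.2 -0.7] t 2.23 gap 0.0001
```

>>> {"api": "apply_moves", "payload": {"targets": [[[3,2,35],[0,0,0],255],[[3,2,67],[0,0,0],255],[[3,2,67],[0,0,0],255],[[3,2,67],[0,0,0],255]]}}

```text
time_s: 2.57
tcp_pos: [0.5253, 0.1714, 0.1337]
tcp_rot: [-0.001, 0.636, 0.771, -0.001]
contact_force: [-0.1, 0.0, 0.3]
finger_gap: 0.0002
```

```bash
python3 go.py 536.8 106.6 146 101.3
```

```text
shift [-65.8  -1.  -12.3] turn [-0.002  0.    -0.006]
tcp [525.3 171.4 133.7] yaw 101.0 F [-0.1  0.   0.3] t 2.57 gap 0.0002
```

>>> {"api": "apply_moves", "payload": {"targets": [[[-9,0,0],[0,0,0],255],[[-17,0,0],[0,0,0],255],[[-25,-0.5,-2],[0,0,0],255],[[-33,-0.5,-4],[0,0,0],255],[[-40,-1,-6],[0,0,0],255]]}}

```text
time_s: 2.98
tcp_pos: [0.5329, 0.1499, 0.1503]
tcp_rot: [-0.01, 0.636, 0.771, 0.015]
contact_force: [-29.8, 70.2, 57.6]
finger_gap: -0.0002
```

```bash
python3 go.py 536.8 106.6 146 101.3
```

```text
shift [-43.4  -4.5   2.8] turn [ 0.011 -0.035 -0.006]
tcp [532.9 149.9 150.3] yaw 101.0 F [-29.8  70.2  57.6] t 2.98 gap -0.0002
```

Jammed: pad friction on the low-sloping ball self-locks against a horizontal push. Backing off at once; I'll grip the ball and follow its arc instead.

>>> {"api": "apply_moves", "payload": {"targets": [[[14,0,0],[0,0,0],255],[[28,0,0],[0,0,0],255],[[40,1,0],[0,0,0],255],[[40,1,-40],[0,0,0],255],[[40,1,-75],[0,0,0],0]]}}

```text
time_s: 3.4
tcp_pos: [0.5246, 0.1724, 0.2152]
tcp_rot: [-0.001, 0.636, 0.772, -0.001]
contact_force: [0.8, 0.7, 1.4]
finger_gap: 0.0107
```

```bash
python3 go.py 532 132 240 101.3
python3 - <<'E'
from h import *
f=grab_frame("top");W=world(f);i=f["image"].astype(int)[110:250,130:225];w=W[110:250,130:225];z=w[...,2]
cv2.imwrite("pics/t2.png",cv2.resize(f["image"][100:270,110:260],None,fx=4,fy=4,interpolation=cv2.INTER_CUBIC)[:600])
E
```

```text
shift [-41.   -0.6 -24.8] turn [-0.003  0.    -0.004]
tcp [524.6 172.4 215.2] yaw 101.1 F [0.8 0.7 1.4] t 3.4 gap 0.0107
```

View pics/t2.png

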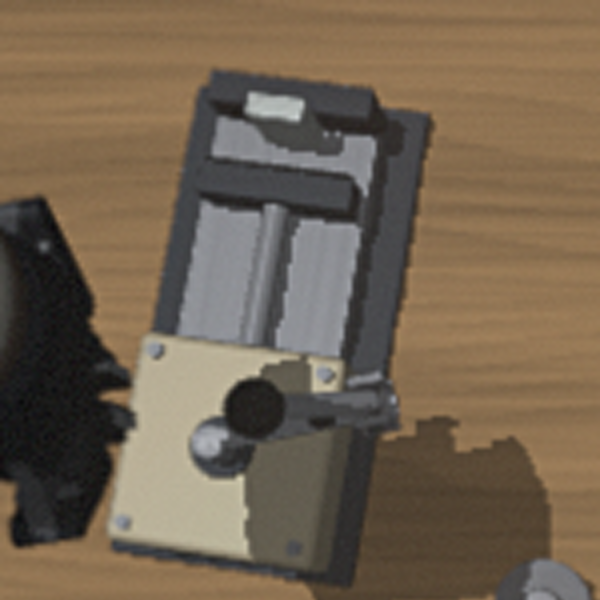

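Vice looks intact: ball at crop (255,408), cheeks (385,400), still folded. Re-measure from the wrist with gripper open above.

>>> {"api": "apply_moves", "payload": {"targets": [[[-25,0,-45],[0,0,0],0],[[-63,-1,-45],[0,0,0],0],[[-63,-1,-45],[0,0,0],0],[[-63,-1,-45],[0,0,0],0]]}}

```text
time_s: 3.78
tcp_pos: [0.5381, 0.1082, 0.2616]
tcp_rot: [0.002, 0.637, 0.771, 0.001]
contact_force: [-0.9, -1.0, -0.5]
finger_gap: 0.0678
```

```bash
cat > ball.py <<'E'
from h import *
from scipy.optimize import least_squares
s=observe();f=grab_frame("wrist");W=world(f,s);i=f["image"].astype(int);z=W[...,2]
np.savez("f.npz",W=W,i=f["image"])
roi=(abs(W[...,0]-.53)<.13)&(abs(W[...,1]-.14)<.13)
p=W[(i.max(-1)<75)&(z>.125)&(z<.2)&roi]
r=least_squares(lambda c:np.linalg.norm(p-c,axis=1)-.014,np.median(p,0)-[0,0,.01],loss="soft_l1",f_scale=.001)
c=r.x*1000;print("ball",len(p),c.round(1))
v=c[:2]-[525,165.5];print("radial",np.hypot(*v).round(1),"ang",np.degrees(np.arctan2(v[1],v[0])).round(1))
m=(z>.095)&(z<.123)&roi
q=W[m]*1000; d=np.hypot(q[:,0]-525,q[:,1]-165.5);q=q[(d>74)&(d<95)]
print("cheeks",len(q),q.mean(0).round(1),np.degrees(np.arctan2(q[:,1].mean()-165.5,q[:,0].mean()-525)).round(1))
E
python3 ball.py; python3 go.py 532 132 240 101.3
```

```text
ball 830 [533.1 127.2 152.3]
radial 39.1 ang -78.1
cheeks 373 [542.3  84.  113.7] -78.0
shift [23.1 -0.9 20.2] turn [ 0.002  0.    -0.007]
tcp [537.2 109.5 260.2] yaw 100.9 F [-0.3  1.4  0.4] t 3.83 gap 0.0745
```

```bash
python3 go.py 533.1 127.2 134 101.7
```

```text
shift [ 18.2  -0.9 126.2] turn [ 0.002  0.    -0.014]
tcp [537.2 109.5 260.2] yaw 100.9 F [-0.3  1.4  0.4] t 3.83 gap 0.0745
```

>>> {"api": "apply_moves", "payload": {"targets": [[[18,-1,30],[0,0,-0.014],0],[[18,-1,60],[0,0,-0.014],0],[[18,-1,90],[0,0,-0.014],0],[[18,-1,118],[0,0,-0.014],0],[[18,-1,118],[0,0,-0.014],0]]}}

```text
time_s: 4.25
tcp_pos: [0.5268, 0.1289, 0.1342]
tcp_rot: [-0.005, 0.63, 0.777, -0.004]
contact_force: [0.2, 0.5, -1.9]
finger_gap: 0.0854
```

```bash
python3 ball.py; python3 go.py 533.1 127.2 134 101.7
```

```text
ball 14936 [538.4 136.3 176.6]
radial 32.1 ang -65.3
cheeks 482 [542.2  81.8 115.2] -78.4
shift [-2.5  3.9  3.6] turn [-0.008 -0.002  0.004]
tcp [528.8 128.8 137.6] yaw 101.9 F [-0.1 -0.7  0.6] t 4.3 gap 0.0852
```

>>> {"api": "apply_moves", "payload": {"targets": [[[-2,3,1],[0,0,0],0],[[-2,3,1],[0,0,0],0],[[-2,3,1],[0,0,0],0]]}}

```text
time_s: 4.55
tcp_pos: [0.5373, 0.1268, 0.1427]
tcp_rot: [0.002, 0.63, 0.776, 0.001]
contact_force: [-0.3, 0.1, -0.3]
finger_gap: 0.0854
```

```bash
python3 go.py 533.1 127.2 134 101.7
python3 - <<'E'
from h import *
f=grab_frame("wrist");cv2.imwrite("pics/w3.png",f["image"])
E
```

```text
shift [ 1.3 -4.   8.7] turn [0.004 0.001 0.003]
tcp [537.3 126.8 142.7] yaw 101.9 F [-0.3  0.1 -0.3] t 4.55 gap 0.0854
```

View pics/w3.png

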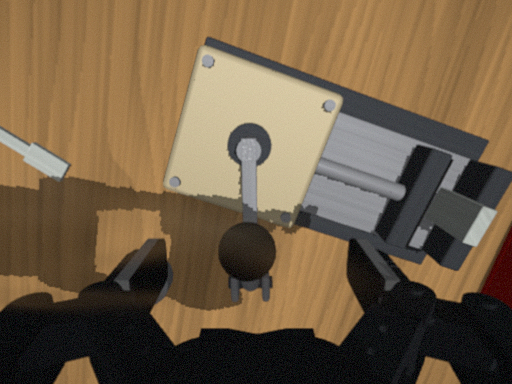

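Ball at (247,251), finger mid-column ≈256, consistent with the −4 mm y correction.

>>> {"api": "apply_moves", "payload": {"targets": [[[1,-3,4],[0,0,0],0],[[1,-3.5,7],[0,0,0],100],[[1,-3.5,8],[0,0,0],100],[[1,-3.5,8],[0,0,0],100],[[1,-3.5,8],[0,0,0],100]], "squeeze": 20}}

```text
time_s: 5.02
tcp_pos: [0.5317, 0.127, 0.1321]
tcp_rot: [-0.0, 0.63, 0.776, -0.0]
contact_force: [0.2, -0.3, 0.0]
finger_gap: 0.052
```

```bash
python3 go.py 533.1 127.2 134 101.7
```

```text
shift [-0.   1.4 -1.9] turn [-0.    -0.     0.003]
tcp [531.7 127.  132.1] yaw 101.9 F [ 0.2 -0.3  0. ] t 5.02 gap 0.052
```

Centered; close on the ball.

>>> {"api": "apply_moves", "payload": {"targets": [[[0,1,-1.5],[0,0,0],150],[[0,1,-1.5],[0,0,0],170],[[0,1,-1.5],[0,0,0],190],[[0,1,-1.5],[0,0,0],220],[[0,1,-1.5],[0,0,0],220]], "squeeze": 20}}

```text
time_s: 5.43
tcp_pos: [0.5328, 0.1274, 0.134]
tcp_rot: [-0.0, 0.63, 0.776, 0.0]
contact_force: [-2.3, 1.4, 2.8]
finger_gap: 0.0268
```

```bash
python3 go.py 533.1 127.2 134 101.7
```

```text
shift [-0.2  0.3  0. ] turn [-0.    -0.     0.003]
tcp [532.8 127.4 134. ] yaw 101.9 F [-2.3  1.4  2.8] t 5.43 gap 0.0268
```

>>> {"api": "apply_moves", "payload": {"targets": [[[-3.8,0,-3.7],[0,0,0],220],[[-7.9,0,-7],[0,0,0],220],[[-12.3,0,-9.9],[0,0,0],220],[[-16.8,0,-12.5],[0,0,0],220],[[-21.5,0,-14.7],[0,0,0],220]]}}

```text
time_s: 5.85
tcp_pos: [0.5377, 0.1056, 0.1488]
tcp_rot: [0.0, 0.63, 0.776, 0.0]
contact_force: [2.3, 2.9, -2.0]
finger_gap: 0.0265
```

```bash
python3 go.py 542.3 82.3 154 101.7
```

```text
shift [-23.8  -0.3  -5.2] turn [0.001 0.    0.003]
tcp [537.7 105.6 148.8] yaw 101.8 F [ 2.3  2.9 -2. ] t 5.85 gap 0.0265
```

>>> {"api": "apply_moves", "payload": {"targets": [[[-5,0,-1.9],[0,0,0],220],[[-10,0,-3.4],[0,0,0],220],[[-15,0,-4.4],[0,0,0],220],[[-20,0,-5],[0,0,0],220],[[-24,0,-5.2],[0,0,0],220]]}}

```text
time_s: 6.27
tcp_pos: [0.5428, 0.0821, 0.1543]
tcp_rot: [0.0, 0.63, 0.776, 0.0]
contact_force: [1.6, 2.5, 1.4]
finger_gap: 0.0269
```

```bash
python3 go.py 542.3 82.3 154 101.7
```

```text
shift [ 0.3 -0.4  0.3] turn [0.001 0.    0.003]
tcp [542.8  82.1 154.3] yaw 101.8 F [1.6 2.5 1.4] t 6.27 gap 0.0269
```

>>> {"api": "apply_moves", "payload": {"targets": [[[-1.5,0,0],[0,0,0],220],[[-3,0,0],[0,0,0],220],[[-3,0,0],[0,0,0],220]]}}

```text
time_s: 6.52
tcp_pos: [0.5433, 0.0793, 0.1542]
tcp_rot: [0.001, 0.63, 0.776, 0.0]
contact_force: [2.5, 1.3, 3.3]
finger_gap: 0.0266
```

```bash
python3 go.py 542.3 82.3 154 101.7
python3 - <<'E'
from h import *
f=grab_frame("scene");cv2.imwrite("pics/s4.png",cv2.resize(f["image"][80:230,250:420],None,fx=4,fy=4,interpolation=cv2.INTER_CUBIC))
E
```

```text
shift [ 3.2 -0.3  0.2] turn [0.001 0.001 0.003]
tcp [543.3  79.3 154.2] yaw 101.9 F [2.5 1.3 3.3] t 6.52 gap 0.0266
```

View pics/s4.png

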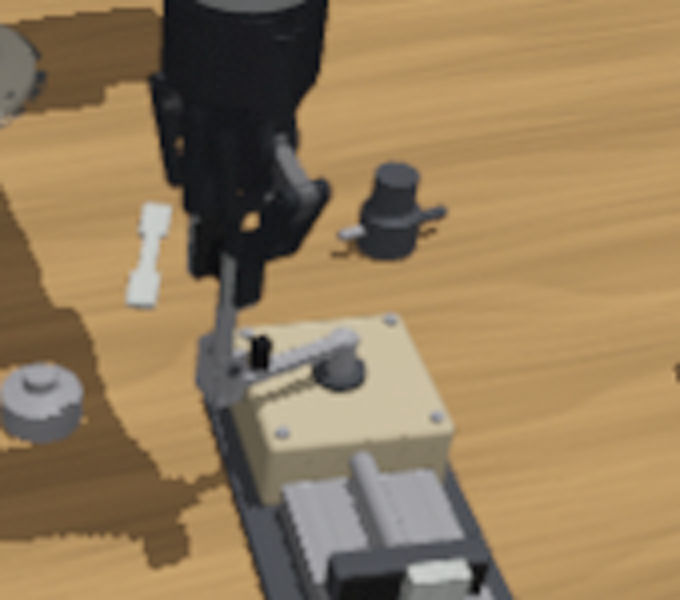

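Rod is near upright (crop (225,290)); no stop force yet. Push further.

>>> {"api": "apply_moves", "payload": {"targets": [[[-2,0,0],[0,0,0],220],[[-4,0,0],[0,0,0],220],[[-4,0,0],[0,0,0],220]]}}

```text
time_s: 6.82
tcp_pos: [0.5436, 0.0763, 0.1539]
tcp_rot: [-0.001, 0.63, 0.776, 0.0]
contact_force: [0.7, 3.9, 5.2]
finger_gap: 0.0268
```

```bash
python3 go.py 542.3 82.3 154 101.7
```

```text
shift [ 6.1 -0.  -0.1] turn [ 0.    -0.001  0.003]
tcp [543.6  76.3 153.9] yaw 101.9 F [0.7 3.9 5.2] t 6.82 gap 0.0268
```

Run:
```python
from h import *
f=grab_frame("scene");W=world(f)*1000;i=f["image"].astype(int)
for v in range(144,180,2):
    for u in range(298,316):
        w=W[v,u]
        if 65<w[1]<100 and 520<w[0]<565 and w[2]>95 and i[v,u].min()>70: print((u,v),w.round().astype(int),end=" ")
    print()
```

```text
(305, 148) [564  70 182] 
(299, 150) [534  68 155] (304, 150) [560  69 174] (305, 150) [565  70 177] (306, 150) [565  72 177] 
(304, 152) [564  68 172] (305, 152) [565  70 172] 
(304, 154) [562  69 165] (306, 154) [565  72 167] 
(304, 156) [561  70 159] (305, 156) [565  71 162] 
(304, 158) [547  76 142] (307, 158) [564  76 155] (308, 158) [565  78 155] 
(304, 160) [546  77 136] (305, 160) [548  78 137] (306, 160) [549  80 137] (307, 160) [549  83 137] (308, 160) [549  85 136] 
(303, 162) [542  76 127] (304, 162) [547  77 131] (305, 162) [548  79 131] (306, 162) [548  81 131] (307, 162) [549  83 131] (308, 162) [549  85 131] 
(300, 164) [535  73 117] (301, 164) [537  74 118] (302, 164) [535  77 116] (303, 164) [545  76 124] (304, 164) [546  77 125] (305, 164) [547  79 125] (306, 164) [549  81 126] (307, 164) [551  83 127] (308, 164) [546  87 122] 
(300, 166) [538  72 114] (301, 166) [537  75 112] (302, 166) [538  77 112] (303, 166) [544  76 117] (304, 166) [546  78 119] (305, 166) [549  79 121] (306, 166) [551  81 122] (307, 166) [550  83 121] (308, 166) [549  86 119] 
(300, 168) [537
[... 438 characters left out ...]
05, 170) [556  77 116] (306, 170) [557  79 116] (307, 170) [557  81 115] (308, 170) [555  84 114] (309, 170) [555  86 113] (310, 170) [556  89 113] (311, 170) [555  91 111] 
(300, 172) [537  73  96] (301, 172) [537  75  95] (304, 172) [555  75 110] (305, 172) [558  76 112] (306, 172) [558  79 112] (310, 172) [557  88 109] (311, 172) [554  92 106] 
(304, 174) [554  76 103] (305, 174) [558  77 106] (306, 174) [556  80 104] (307, 174) [556  82 103] (308, 174) [558  84 105] (309, 174) [558  86 104] (310, 174) [555  90 101] (311, 174) [554  93  99] 
(304, 176) [556  76  99] (305, 176) [556  78  99] (306, 176) [559  79 101] (307, 176) [555  83  97] (308, 176) [557  85  98] (309, 176) [555  88  95]
```

>>> {"api": "apply_moves", "payload": {"targets": [[[0,0,0],[0,0,0],100],[[0,0,0],[0,0,0],60],[[0,0,-20],[0,0,0],40],[[4,0,-50],[0,0,0],0],[[30,0,-80],[0,0,0],0]]}}

```text
time_s: 7.28
tcp_pos: [0.5365, 0.1023, 0.2326]
tcp_rot: [-0.001, 0.632, 0.775, -0.002]
contact_force: [0.6, 0.0, 1.3]
finger_gap: 0.0844
```

>>> {"api": "apply_moves", "payload": {"targets": [[[0,0,0],[0,0,0],0],[[0,0,0],[0,0,0],0],[[0,0,0],[0,0,0],0]]}}

```text
time_s: 7.53
tcp_pos: [0.5367, 0.1048, 0.2325]
tcp_rot: [-0.001, 0.63, 0.776, -0.001]
contact_force: [-0.3, -0.4, 0.6]
finger_gap: 0.0849
```

```bash
sed -i 's/(z<.2)&roi/(z<.192)\&roi/' ball.py; python3 ball.py; python3 go.py 542.3 82.3 154 101.7;python3 - <<'E'
import numpy as np,cv2
cv2.imwrite("pics/w5.png",np.load("f.npz")["i"])
E
```

```text
ball 1225 [543.2  82.2 171.5]
radial 85.3 ang -77.7
cheeks 405 [542.9  84.6 113.2] -77.5
shift [-23.1   1.4  77.8] turn [-0.003 -0.     0.003]
tcp [536.4 104.7 231.8] yaw 101.8 F [-1.  -1.  -0.3] t 7.58 gap 0.0858
```

View pics/w5.png

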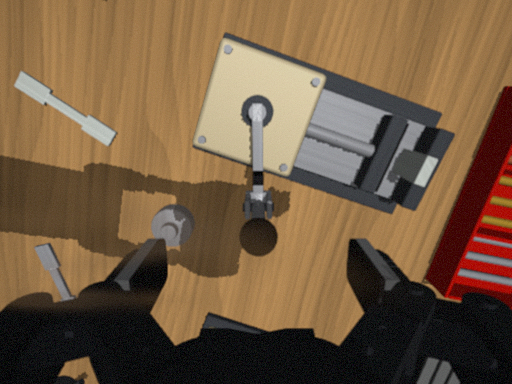

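Ball at radius 85.3, z 171.5 mm (expected 85/173): grip upright, arm direction unchanged. Picture: ball (258,237) past the cheeks (258,205) by perspective only. Now regrasp the ball.

>>> {"api": "apply_moves", "payload": {"targets": [[[-12,1,20],[0,0,0],0],[[-24,1.5,50],[0,0,0],0],[[-24,1.5,77],[0,0,0],60],[[-24,1.5,77],[0,0,0],100],[[-24,1.5,77],[0,0,0],100]]}}

```text
time_s: 8.0
tcp_pos: [0.5417, 0.0816, 0.154]
tcp_rot: [-0.003, 0.631, 0.776, -0.002]
contact_force: [0.9, -0.0, -0.5]
finger_gap: 0.0527
```

```bash
python3 go.py 543.2 81.5 154 102
```

```text
shift [-0.4  1.5 -0. ] turn [-0.006 -0.002 -0.003]
tcp [541.7  81.6 154. ] yaw 101.8 F [ 0.9 -0.  -0.5] t 8.0 gap 0.0527
```

>>> {"api": "apply_moves", "payload": {"targets": [[[0,1,0],[0,0,0],150],[[0,1,0],[0,0,0],170],[[0,1,0],[0,0,0],200],[[0,1,0],[0,0,0],220],[[0,1,0],[0,0,0],220]], "squeeze": 25}}

```text
time_s: 8.42
tcp_pos: [0.5459, 0.082, 0.1587]
tcp_rot: [0.001, 0.63, 0.776, 0.001]
contact_force: [-2.2, -1.2, 6.3]
finger_gap: 0.0262
```

```bash
python3 go.py 543.2 81.5 154 102
```

```text
shift [ 0.1 -2.7  4.7] turn [ 0.003  0.001 -0.002]
tcp [545.9  82.  158.7] yaw 101.9 F [-2.2 -1.2  6.3] t 8.42 gap 0.0262
```

>>> {"api": "apply_moves", "payload": {"targets": [[[0,-1,0],[0,0,0],220],[[0,-1,0],[0,0,0],220],[[0,-1,0],[0,0,0],220]]}}

```text
time_s: 8.67
tcp_pos: [0.5456, 0.0819, 0.1587]
tcp_rot: [0.002, 0.63, 0.776, 0.001]
contact_force: [1.8, -0.4, 6.1]
finger_gap: 0.0262
```

```bash
python3 go.py 543.2 81.5 154 102
```

```text
shift [ 0.1 -2.5  4.7] turn [ 0.005  0.001 -0.002]
tcp [545.6  81.9 158.7] yaw 101.9 F [ 1.8 -0.4  6.1] t 8.67 gap 0.0262
```

```bash
cat > arc.py <<'E'
import sys
from h import *
# rows turning the present pose clockwise about the hub, ending at radius r
r=float(sys.argv[1]); D=[float(a) for a in sys.argv[2:]]
s=observe();q=s["tcp_rot"];R=Ro.from_quat([q[1],q[2],q[3],q[0]])
p=s["tcp_pos"]*1000;v=p[:2]-[525,165.5];r0=np.hypot(*v);a0=np.arctan2(v[1],v[0])
print("tcp",p.round(1),"r",r0.round(1),"ang",np.degrees(a0).round(1),"F",s["contact_force"].round(1),"gap",round(s["finger_gap"],4),"t",round(s["time_s"],2),"q6",s["qpos"][5].round(2))
F=s["contact_force"][:2];u=v/r0;print("F outward",(F@u).round(1),"F clockwise",(F@[u[1],-u[0]]).round(1))
for k,d in enumerate(D):
    rr=r0+(r-r0)*(k+1)/len(D);t=np.array([525+rr*np.cos(a0-d),165.5+rr*np.sin(a0-d),p[2]])
    print(R.inv().apply(t-p).round(1),d)
E
python3 arc.py 86 .1 .2 .3 .4 .5
```

```text
tcp [545.6  81.9 158.7] r 86.1 ang -76.1 F [ 1.8 -0.4  6.1] gap 0.0262 t 8.67 q6 -0.28
F outward 0.8 F clockwise -1.7
[ 0.1 -8.6 -0. ] 0.1
[  1.1 -17.1  -0.1] 0.2
[  3.  -25.5  -0.1] 0.3
[  5.7 -33.7  -0.2] 0.4
[  9.2 -41.6  -0.2] 0.5
```

>>> {"api": "apply_moves", "payload": {"targets": [[[0.1,-8.6,0],[0,0,0.1],220],[[1.1,-17.1,0],[0,0,0.2],220],[[3,-25.5,0],[0,0,0.3],220],[[5.7,-33.7,0],[0,0,0.4],220],[[9.2,-41.6,0],[0,0,0.5],220]]}}

```text
time_s: 9.08
tcp_pos: [0.503, 0.0821, 0.1587]
tcp_rot: [0.002, 0.804, 0.594, 0.002]
contact_force: [3.0, -1.2, 5.9]
finger_gap: 0.0263
```

```bash
python3 arc.py 86 .1 .2 .3 .4 .5
```

```text
tcp [503.   82.1 158.7] r 86.2 ang -104.8 F [ 3.  -1.2  5.9] gap 0.0263 t 9.08 q6 0.22
F outward 0.4 F clockwise -3.2
[ 0.1 -8.6 -0. ] 0.1
[  1.1 -17.2  -0.1] 0.2
[  3.  -25.6  -0.1] 0.3
[  5.6 -33.8  -0.2] 0.4
[  9.1 -41.6  -0.2] 0.5
```

Excellent tracking, low force. Repeat.

>>> {"api": "apply_moves", "payload": {"targets": [[[0.1,-8.6,0],[0,0,0.1],220],[[1.1,-17.2,0],[0,0,0.2],220],[[3,-25.6,0],[0,0,0.3],220],[[5.6,-33.8,0],[0,0,0.4],220],[[9.1,-41.6,0],[0,0,0.5],220]]}}

```text
time_s: 9.5
tcp_pos: [0.4658, 0.1028, 0.1586]
tcp_rot: [0.002, 0.926, 0.377, 0.002]
contact_force: [3.5, -2.4, 5.2]
finger_gap: 0.026
```

```bash
python3 arc.py 86 .1 .2 .3 .4 .5
```

```text
tcp [465.8 102.8 158.6] r 86.2 ang -133.4 F [ 3.5 -2.4  5.2] gap 0.026 t 9.5 q6 0.76
F outward -0.7 F clockwise -4.2
[ 0.1 -8.6 -0. ] 0.1
[  1.1 -17.2  -0.1] 0.2
[  2.9 -25.6  -0.1] 0.3
[  5.6 -33.8  -0.1] 0.4
[  9.  -41.6  -0.2] 0.5
```

>>> {"api": "apply_moves", "payload": {"targets": [[[0.1,-8.6,0],[0,0,0.1],220],[[1.1,-17.2,0],[0,0,0.2],220],[[2.9,-25.6,0],[0,0,0.3],220],[[5.6,-33.8,0],[0,0,0.4],220],[[9,-41.6,0],[0,0,0.5],220]]}}

```text
time_s: 9.92
tcp_pos: [0.4431, 0.1388, 0.1587]
tcp_rot: [0.001, 0.991, 0.136, 0.003]
contact_force: [3.2, -3.9, 5.9]
finger_gap: 0.0262
```

```bash
python3 arc.py 86 .06 .12 .18 .24 .30
python3 - <<'E'
from h import *
f=grab_frame("top");cv2.imwrite("pics/t6.png",cv2.resize(f["image"][110:250,130:230],None,fx=4,fy=4,interpolation=cv2.INTER_CUBIC))
E
```

```text
tcp [443.1 138.8 158.7] r 86.2 ang -161.9 F [ 3.2 -3.9  5.9] gap 0.0262 t 9.92 q6 1.34
F outward -1.9 F clockwise -4.7
[-0.  -5.2 -0. ] 0.06
[  0.2 -10.3  -0. ] 0.12
[  0.8 -15.5  -0. ] 0.18
[  1.7 -20.5  -0. ] 0.24
[  2.9 -25.6  -0.1] 0.3
```

View pics/t6.png

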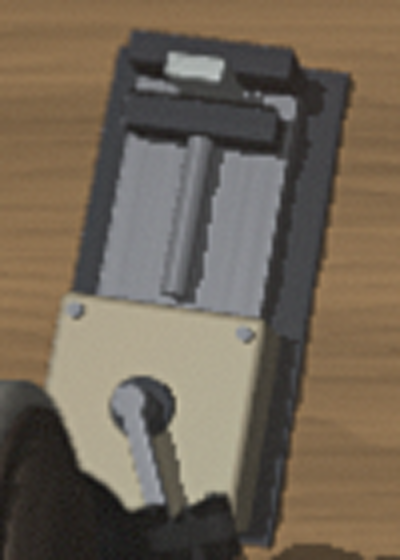

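Jaw (crop row ~95) is close to the bar (row ~80); arm visible heading to the gripper. Continue slower.

>>> {"api": "apply_moves", "payload": {"targets": [[[0,-5.2,0],[0,0,0.06],220],[[0.2,-10.3,0],[0,0,0.12],220],[[0.8,-15.5,0],[0,0,0.18],220],[[1.7,-20.5,0],[0,0,0.24],220]]}}

```text
time_s: 10.3
tcp_pos: [0.4391, 0.1588, 0.1586]
tcp_rot: [0.001, 1.0, 0.017, 0.002]
contact_force: [1.8, -4.6, 6.3]
finger_gap: 0.0262
```

```bash
python3 arc.py 86 .03 .06 .09 .12
```

```text
tcp [439.1 158.8 158.6] r 86.1 ang -175.6 F [ 1.8 -4.6  6.3] gap 0.0262 t 10.3 q6 1.63
F outward -1.5 F clockwise -4.7
[-0.  -2.6 -0. ] 0.03
[-0.  -5.2 -0. ] 0.06
[ 0.1 -7.7 -0. ] 0.09
[  0.3 -10.3  -0. ] 0.12
```

>>> {"api": "apply_moves", "payload": {"targets": [[[0,-2.6,0],[0,0,0.03],220],[[0,-5.2,0],[0,0,0.06],220],[[0.1,-7.7,0],[0,0,0.09],220],[[0.1,-7.7,0],[0,0,0.09],220]]}}

```text
time_s: 10.63
tcp_pos: [0.4389, 0.1668, 0.1586]
tcp_rot: [0.0, 1.0, -0.027, 0.002]
contact_force: [1.0, -2.9, 7.1]
finger_gap: 0.0265
```

```bash
python3 arc.py 86 .03 .06 .09 .12
```

```text
tcp [438.9 166.8 158.6] r 86.1 ang 179.1 F [ 1.  -2.9  7.1] gap 0.0265 t 10.63 q6 1.73
F outward -1.1 F clockwise -2.9
[-0.  -2.6 -0. ] 0.03
[-0.  -5.2 -0. ] 0.06
[ 0.1 -7.7 -0. ] 0.09
[  0.3 -10.3  -0. ] 0.12
```

>>> {"api": "apply_moves", "payload": {"targets": [[[0,-2.6,0],[0,0,0.03],220],[[0,-5.2,0],[0,0,0.06],220],[[0.1,-7.7,0],[0,0,0.09],220],[[0.1,-7.7,0],[0,0,0.09],220]]}}

```text
time_s: 10.97
tcp_pos: [0.4394, 0.1744, 0.1586]
tcp_rot: [0.0, 0.997, -0.072, 0.002]
contact_force: [1.6, -2.5, 6.9]
finger_gap: 0.0264
```

```bash
python3 arc.py 86 .03 .06 .09 .12
python3 - <<'E'
from h import *
f=grab_frame("top");cv2.imwrite("pics/t7.png",cv2.resize(f["image"][110:250,130:230],None,fx=4,fy=4,interpolation=cv2.INTER_CUBIC))
W=world(f);z=W[...,2];i=f["image"].astype(int)
a=np.radians(-7);ex=np.array([np.cos(a),np.sin(a)]);ey=np.array([-ex[1],ex[0]])
r=(W[...,:2]-[.5245,.165]);X=r@ex;Y=r@ey
for x0 in np.arange(.12,.205,.004):
    m=(abs(Y)<.008)&(abs(X-x0)<.002)
    if m.any(): print(round(x0*1000),int(np.nanmedian(z[m])*1000),i[m].mean(0).astype(int),end=" | ")
E
```

```text
tcp [439.4 174.4 158.6] r 86.1 ang 174.1 F [ 1.6 -2.5  6.9] gap 0.0264 t 10.97 q6 1.84
F outward -1.8 F clockwise -2.4
[-0.  -2.6 -0. ] 0.03
[-0.  -5.2 -0. ] 0.06
[ 0.1 -7.7 -0. ] 0.09
[  0.3 -10.3  -0. ] 0.12
120 47 [102  99  98] | 124 49 [107 104 103] | 128 47 [102  99  98] | 132 48 [104 101 101] | 136 47 [100  97  97] | 140 47 [100  97  97] | 144 47 [104 101 101] | 148 48 [101  99  98] | 152 50 [64 63 63] | 156 56 [73 70 70] | 160 56 [72 69 69] | 164 56 [71 68 68] | 168 57 [62 61 61] | 172 78 [113 115 113] | 176 83 [174 177 171] | 180 82 [162 165 161] | 184 82 [102 102  99] | 188 62 [76 75 75] | 192 61 [66 63 64] | 196 60 [66 64 66] | 200 61 [69 84 98] |
```

View pics/t7.png

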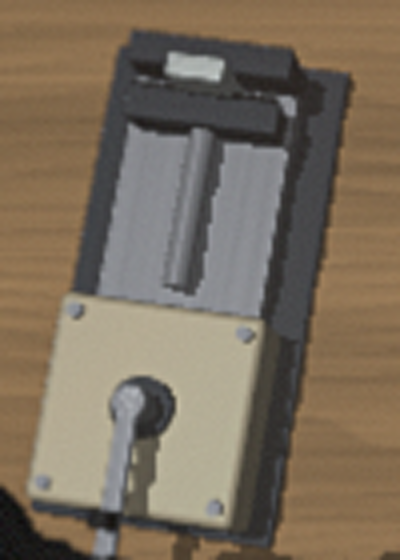

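Jaw is now practically at the bar (jaw back face moved ~19 mm). Continue pressing with force monitoring.

>>> {"api": "apply_moves", "payload": {"targets": [[[0,-1.8,0],[0,0,0.02],220],[[0,-3.5,0],[0,0,0.04],220],[[0,-5.2,0],[0,0,0.06],220],[[0,-5.2,0],[0,0,0.06],220]]}}

```text
time_s: 11.35
tcp_pos: [0.4401, 0.1794, 0.1586]
tcp_rot: [0.0, 0.995, -0.102, 0.002]
contact_force: [0.6, -4.8, 7.4]
finger_gap: 0.0264
```

```bash
python3 arc.py 86 .02 .04 .06
```

```text
tcp [440.1 179.4 158.6] r 86.1 ang 170.7 F [ 0.6 -4.8  7.4] gap 0.0264 t 11.35 q6 1.91
F outward -1.4 F clockwise -4.6
[-0.  -1.7 -0. ] 0.02
[-0.  -3.4 -0. ] 0.04
[ 0.  -5.2 -0. ] 0.06
```

>>> {"api": "apply_moves", "payload": {"targets": [[[0,-1.7,0],[0,0,0.02],220],[[0,-3.4,0],[0,0,0.04],220],[[0,-5.2,0],[0,0,0.06],220],[[0,-5.2,0],[0,0,0.06],220]]}}

```text
time_s: 11.68
tcp_pos: [0.4405, 0.1807, 0.1585]
tcp_rot: [0.005, 0.991, -0.13, 0.001]
contact_force: [-3.1, -20.1, 12.8]
finger_gap: 0.0263
```

```bash
python3 arc.py 86 .02 .04 .06
python3 - <<'E'
from h import *
f=grab_frame("top")
W=world(f);z=W[...,2];i=f["image"].astype(int)
a=np.radians(-7);ex=np.array([np.cos(a),np.sin(a)]);ey=np.array([-ex[1],ex[0]])
r=(W[...,:2]-[.5245,.165]);X=r@ex;Y=r@ey
m=(abs(Y)<.025)&(z>.051)&(z<.06)&(X>.12)&(X<.175)
print(np.percentile(X[m],[3,50,97]))
m=(z>.083)&(z<.094)&(np.hypot(X,Y)<.08)&(np.hypot(X,Y)>.03)
print("arm ang",np.degrees(np.arctan2(r[m][:,1],r[m][:,0])).mean() if m.any() else None,m.sum(),np.median(np.degrees(np.arctan2(r[m][:,1],r[m][:,0]))))
E
```

```text
tcp [440.5 180.7 158.5] r 85.9 ang 169.8 F [ -3.1 -20.1  12.8] gap 0.0263 t 11.68 q6 1.98
F outward -0.5 F clockwise -20.4
[-0.2 -1.7 -0. ] 0.02
[-0.3 -3.4 -0. ] 0.04
[-0.4 -5.1 -0.1] 0.06
[0.15063326 0.16133641 0.17251417]
arm ang 170.25436721771274 124 170.49083402727155
```

>>> {"api": "apply_moves", "payload": {"targets": [[[-0.2,-1.2,0],[0,0,0],220],[[-0.3,-2.5,0],[0,0,0],220],[[-0.3,-2.5,0],[0,0,0],220]]}}

```text
time_s: 11.98
tcp_pos: [0.4405, 0.181, 0.1584]
tcp_rot: [0.008, 0.991, -0.13, 0.001]
contact_force: [-4.5, -28.5, 14.3]
finger_gap: 0.0261
```

```bash
python3 arc.py 86 .02 .04 .06
```

```text
tcp [440.5 181.  158.4] r 85.9 ang 169.6 F [ -4.5 -28.5  14.3] gap 0.0261 t 11.98 q6 1.98
F outward -0.7 F clockwise -28.9
[-0.2 -1.7 -0. ] 0.02
[-0.3 -3.4 -0.1] 0.04
[-0.4 -5.1 -0.1] 0.06
```

Firm stop: crank turned ≈1.95 rad+ and jaw on the bar. Relieve the force, release, lift off, and check the grip.

>>> {"api": "apply_moves", "payload": {"targets": [[[0,3,0],[0,0,0],220],[[0,5,0],[0,0,0],220],[[0,5,0],[0,0,0],220]]}}

```text
time_s: 12.23
tcp_pos: [0.44, 0.1803, 0.1586]
tcp_rot: [0.002, 0.991, -0.131, 0.002]
contact_force: [0.3, -10.6, 7.8]
finger_gap: 0.0261
```

```bash
python3 arc.py 86 .02
```

```text
tcp [440.  180.3 158.6] r 86.3 ang 170.1 F [  0.3 -10.6   7.8] gap 0.0261 t 12.23 q6 1.97
F outward -2.1 F clockwise -10.4
[ 0.1 -1.7 -0. ] 0.02
```

>>> {"api": "apply_moves", "payload": {"targets": [[[0,1.5,0],[0,0,0],220],[[0,1.5,0],[0,0,0],150],[[0,1.5,0],[0,0,0],100],[[0,1.5,0],[0,0,0],60],[[0,1.5,0],[0,0,0],40]]}}

```text
time_s: 12.65
tcp_pos: [0.4376, 0.1814, 0.1562]
tcp_rot: [-0.0, 0.991, -0.131, -0.0]
contact_force: [0.5, -0.1, -1.3]
finger_gap: 0.0697
```

>>> {"api": "apply_moves", "payload": {"targets": [[[0,0,-15],[0,0,0],0],[[0,0,-45],[0,0,0],0],[[15,0,-80],[0,0,0],0],[[25,0,-85],[0,0,0],0],[[25,0,-85],[0,0,0],0]]}}

```text
time_s: 13.07
tcp_pos: [0.465, 0.1746, 0.2447]
tcp_rot: [-0.001, 0.991, -0.131, 0.003]
contact_force: [0.4, 0.2, 0.1]
finger_gap: 0.0854
```

```bash
sleep 0; python3 ball.py
python3 - <<'E'
from h import *
d=np.load("f.npz");cv2.imwrite("pics/w8.png",d["i"])
W=d["W"];i=d["i"].astype(int);z=W[...,2]
a=np.radians(-7);ex=np.array([np.cos(a),np.sin(a)]);ey=np.array([-ex[1],ex[0]])
r=(W[...,:2]-[.5245,.165]);X=r@ex;Y=r@ey
for x0 in np.arange(.136,.19,.003):
    m=(abs(Y)<.006)&(abs(X-x0)<.0015)
    if m.any(): print(round(x0*1000),int(np.nanmedian(z[m])*1000),i[m].mean(0).astype(int),end=" | ")
m=(z>.084)&(z<.094)&(np.hypot(X,Y)<.07)&(np.hypot(X,Y)>.02)
print("\narm ang",np.degrees(np.median(np.arctan2(r[m][:,1],r[m][:,0]))),m.sum(),observe()["time_s"])
E
```

```text
ball 1061 [441.1 180.4 171.5]
radial 85.2 ang 169.9
cheeks 367 [443.6 180.1 113.1] 169.8

arm ang 168.98096957126404 374 13.1167
```

View pics/w8.png

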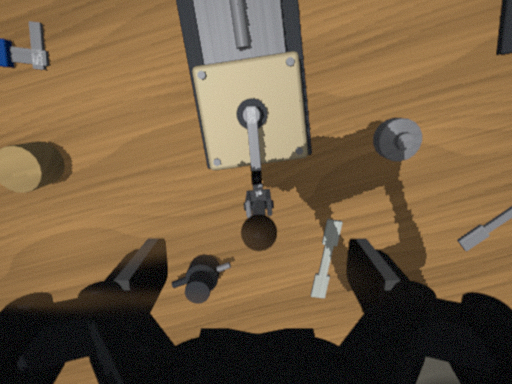

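Ball (259,232) at radius 85.2 mm, z 171.5 (the same as when at the stop), arm at 169.8°, robot clear of everything.

```bash
python3 -c "
from station import *
s=observe();print(s['time_s'],s['contact_force'].round(1),s['tcp_pos']);print(hand_in())"
```

```text
13.1167 [-0.3 -0.1  0.3] [0.46287909 0.17473256 0.2422436 ]
the job is handed in; nothing more can be done
None
```

I swung the larger vice's grip upright, then turned its crank clockwise until the jaw was against the bar. I released it and handed in at 13.1 s. The smaller vice was never approached.

- **Grip:** after release the ball stood 85.2 mm from the crank's axis at 171.5 mm height, against a nominal 85 and 173. These are the same numbers as just before the crank was turned, so it stayed upright.
- **Crank:** the arm turned about 1.96 rad, from −77.7° to 169.8°. As the crank started at 0 or above, that puts it at about 1.96 or more, past the 1.95 "well pressed" mark.
- **Pressing:** resistance rose steeply near the end, from about 5 N to 29 N at the ball with almost no further movement. From above, the jaw face met the bar face to within the depth camera's accuracy.

**What failed or disagreed:**
- **First push:** pushing the ball with closed fingers jammed and peaked at about 95 N at the wrist, under the 120 N limit. I backed off and gripped the ball to follow its arc instead. The crank had not visibly moved before the grip was up.
- **Crank end position:** the steep rise suggests the hard stop at 2.15, so a start near 0.2. The jaw gap seen at first suggested a start nearer 0 to 0.1. I did not resolve which, but the jaw is pressed in either case.
- **Last look:** the final wrist picture did not include the jaw. The jaw check comes from the top camera while the gripper still held the ball.

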